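# Put three label rolls back on their own unwinders

### The arm

A 7-joint arm with a two-finger parallel gripper is mounted at the origin on a cart in front of the work surface, level with it; the furniture and walls round the work are solid. World frame = base frame: x ahead of the robot, y to its left, z up, the work surface at z = 0. Lengths are in m, angles in degrees, forces in N, time in s.
With the tool pointing down it reaches from about 0.4 to 0.875 m from the base axis. Payload 4.4 kg.
Tool frame: the origin (TCP) lies on the front face of the gripper's body, between the roots of the fingers; the fingertips stand 73 mm ahead of it and the grasp point (between the pads) lies 54 mm ahead of it; z points along the fingers, y is the line along which they close (so a half turn about z gives the same grasp; the last joint's range is limited). The gripper opens to 85 mm and grips with 20 to 120 N. Pads are 22 mm wide; open, the fingers measure 114 mm over their backs; the gripper's body (76 mm by 85 mm) begins 54 mm behind the grasp point. The pads swing forward as they close: fully open they stand 13 mm farther back than shut.
Start: joints at [-79.973, 36.005, 2.206, 86.941, -1.547, 57.084, -1.146], TCP at [0.155, 0.631, 0.304] pointing down, gripper open.
Joint ranges: [-175.42, 175.42], [-21.48, 121.26], [-71.46, 75.88], [10.55, 141.38], [-63.04, 243.04], [13.31, 113.54], [-168.57, 168.57]. Speed limits (degrees/s): [147.25, 147.25, 180, 180, 180, 180, 180].

### API

Orientations are given as [roll, pitch, yaw] about the fixed x, y, z axes, in that order (R = Rz(yaw) Ry(pitch) Rx(roll)).
In Python, from workcell import * gives the robot as it stands. The module is installed in compiled form; this text tells all that it offers.
- The arm moves only by the shell command python3 -m crank 'ROWS' [FORCE]. ROWS is JSON, a list that holds one entry, the list of rows, each a list of 7 numbers: the turn, a rotation vector about the tool's x, y, z in degrees, then the shift along the tool's x, y, z in m, then the finger opening in m, from 0 to 0.0854. In form: [[[rx, ry, rz, dx, dy, dz, gripper], ...]]. A call has 1 to 5 rows; each row is the pose to reach, as a shift and turn from the pose commanded when the call began, along the tool's axes at that moment; what a row does not reach only later rows make up. A row lasts 1/12 s, in which the tool goes at most 41.7 mm and 7.16 degrees, less where a joint would pass 70% of its speed; a pose out of reach is approached as far as the arm can. A call with a gripper value outside its range is refused whole. The fingers move at their own pace and stop on an object; FORCE is the grip in N (left out, the last holds). Time passes only in rows, so rows that repeat a pose let the fingers close. It gives the time, the measured TCP pose, the force, the opening and the grip force at its end, in the units of the state.
- sense(): the state, without advancing time (a new reading comes with each control period).
- grab_frame(name): name is "scene" or "top" or "wrist"; returns (picture, depth): 420x560x3 uint8, blue, green, red; 420x560 float32, m along the optical axis (not along the pixel's ray), 0 where there is no reading.
- camera_model(name): a dict with "fx", "fy", "cx", "cy" (pixels), "extrinsics" (4x4, takes a point from world to camera coordinates); the wrist camera has in their place "T_tool_cam" (4x4, takes a point from camera to tool coordinates, whose origin is the TCP and whose axes are the flange's). Camera axes: x right, y down, z forward; pixel columns grow to the right and rows downward; lengths in m; the calibration is good to about 2 mm. A picture is of the moment at which its call begins: read the wrist's pose just before it. camera_model takes no time and is no camera call.
- job_done(): hands the job in; it is judged then, once.
The state is a dict: "time": time; "joint_pos": joint angles; "qvel": joint speeds; "tau": joint torques, N m; "ee_pos": TCP position; "orientation": TCP orientation; "ft_force": force on the tool from outside, world axes, zero at the start; "moment": the same for the moment, N m; "finger_gap": finger opening in m; "finger_force": force on a finger pad.
Only numpy, scipy, OpenCV 4.12 (cv2) and the standard library are available. Lean on these libraries where they do the work, as an engineer would, in place of code of your own. Each camera call takes 0.05 s, during which the arm holds its last target. There are 200 camera calls.

### The job

The three label rolls were put back on the wrong unwinders: two hang loose round hubs that are too thin for them, and one only sits on the end of a hub that is too thick for its core. Rearrange them, parking a roll on a clear patch of bench on the way, so that every roll ends up on the unwinder whose hub fits its core (thinnest hub for the smallest bore, thickest for the largest), pushed over the hub and lying flat on the turntable. Leave the stapler and the white tin where they are.

Things in the scene. Friction and masses are not known exactly. Their poses are not given: they have to be found in the camera images.
- roll_20: The smallest-bored and tallest of the three: a roll of white paper labels on a cardboard core, lying flat (axis upright). Core bore 20 mm diameter, right through; outer diameter 54 mm; height 40 mm. Origin at the centre of its underside, z along the roll's axis, up. Loose, about 0.1 kg, rigid.
- roll_32: The lowest of the three, middle bore: a roll of white paper labels on a cardboard core, lying flat (axis upright). Core bore 32 mm diameter, right through; outer diameter 60 mm; height 24 mm. Origin at the centre of its underside, z along the roll's axis, up. Loose, about 0.1 kg, rigid.
- roll_44: The widest of the three, with the largest bore: a roll of white paper labels on a cardboard core, lying flat (axis upright). Core bore 44 mm diameter, right through; outer diameter 64 mm; height 32 mm. Origin at the centre of its underside, z along the roll's axis, up. Loose, about 0.1 kg, rigid.
- unwinder_20: Smallest unwinder: grey base 137 x 80 mm, fixed; free-turning aluminium turntable 66 mm across, its top 16 mm above the bench; black central hub 17 mm thick for 9 mm above the turntable, then tapering to a flat 6 mm end 50 mm above the bench. Origin on the bench under the hub's axis, z up. A guide roller (18 mm thick, 47 mm high) stands 80 mm from the hub along -x.
- unwinder_32: Middle-sized unwinder: grey base 145 x 96 mm, fixed; free-turning aluminium turntable 82 mm across, its top 16 mm above the bench; black central hub 29 mm thick for 9 mm above the turntable, then tapering to a flat 15 mm end 50 mm above the bench. Origin on the bench under the hub's axis, z up. A guide roller (18 mm thick, 47 mm high) stands 80 mm from the hub along -x.
- unwinder_44: Largest unwinder: grey base 153 x 112 mm, fixed; free-turning aluminium turntable 98 mm across, its top 16 mm above the bench; black central hub 41 mm thick for 9 mm above the turntable, then tapering to a flat 27 mm end 50 mm above the bench. Origin on the bench under the hub's axis, z up. A guide roller (18 mm thick, 47 mm high) stands 80 mm from the hub along -x.
- stapler: Bystander: a black desk stapler, 40 x 166 x 55 mm, lying on the bench. Origin at the centre of its underside, long along its y, z up. To be left alone.
- paste_tin: Bystander: a small white tin, 69 mm in diameter and 71 mm high, standing on the bench. Origin at the centre of its underside, z up. To be left alone.
There are look-alikes about, which are no part of the job. Leave any yellow look-alike of the roll_32 alone. What is shaped like the roll_44 but purple is not meant.

How it is judged (in metres and radians):
At the end, for the whole second after the job is handed in: Each roll is over its own unwinder's hub (20 mm bore on the smallest, 32 mm on the middle, 44 mm on the largest): its axis within 6 mm of the hub's axis, its underside down on the turntable (within 4 mm), lying flat (within 0.08 rad), released and at rest (horizontal distance between roll_20 and unwinder_20 below 0.006 m and z of roll_20 in the frame of unwinder_20 between 0.012 and 0.02 m and angle between each of roll_20, roll_32, roll_44's own z axis and vertical below 0.08 rad and linear speed of each of roll_20, roll_32, roll_44 below 0.02 m/s and angular speed of each of roll_20, roll_32, roll_44 below 0.3 rad/s and contact force between each of roll_20, roll_32, roll_44 and the fingers below 0.2 N and horizontal distance between roll_32 and unwinder_32 below 0.006 m and z of roll_32 in the frame of unwinder_32 between 0.012 and 0.02 m and horizontal distance between roll_44 and unwinder_44 below 0.006 m and z of roll_44 in the frame of unwinder_44 between 0.012 and 0.02 m); the robot touches nothing.
It fails at once if the stapler is pushed more than 25 mm or tipped over (distance of stapler from where it was at the start of the episode above 0.025 m or angle between stapler's own z axis and vertical above 0.5 rad).
It fails at once if the tin is pushed more than 25 mm or tipped over (distance of paste_tin from where it was at the start of the episode above 0.025 m or angle between paste_tin's own z axis and vertical above 0.5 rad).
It also fails if it takes over 115 s, if anything falls off the work surface, if the arm or the gripper's body presses on something with over 40 N, if the wrist force passes 120 N, or if a joint passes its speed limit or range.

## Working session

There is one attempt and no reset: what is moved stays moved. The work goes in short steps, Python scripts to look and compute and a shell command to move; the robot and the scene stay as the last step left them, time stands still between calls to the robot, and variables do not carry over. Pictures are saved under pics/ and viewed, at most 14 in all, crops included, and the job is handed in when it is done.

```bash
mkdir -p pics
python3 - <<'E'
from workcell import *
import cv2,numpy as np
print(sense())
for n in("scene","top"):
    im,d=grab_frame(n); cv2.imwrite(f"pics/{n}0.png",im); np.save(f"pics/{n}0.npy",d)
    print(n,camera_model(n), (d>0).mean())
print(camera_model("wrist"))
E
```

```text
{'time': 0.0, 'joint_pos': array([-79.97502578,  36.05842991,   2.20388936,  86.99575924,
        -1.54611422,  57.08307772,  -1.14732777]), 'qvel': array([-0.01664874, -0.07644443,  0.05476226, -0.08050942, -0.09735309,
        0.02750166, -0.04527932]), 'tau': array([ 6.53225616e-04, -5.63401866e+01,  1.22620817e+00, -1.93434423e+01,
        1.09514533e-02,  1.06044931e-02,  5.93302644e-06]), 'ee_pos': array([0.15486297, 0.63078704, 0.30299622]), 'orientation': array([-1.79892487e+02,  2.90163336e-03,  1.66202962e+02]), 'ft_force': array([ 0.04916263, -0.15022164,  0.65710594]), 'moment': array([0.02051345, 0.02764621, 0.02769211]), 'finger_force': 0.0, 'finger_gap': 0.08491049659036815}
scene {'fx': 379.2256463436045, 'fy': 379.2256463436045, 'cx': 277.09603373683734, 'cy': 208.57468162936803, 'extrinsics': array([[ 0.73037995, -0.68269481, -0.02174701, -0.41843366],
       [-0.43718488, -0.442785  , -0.78282234,  0.28693115],
       [ 0.5247995 ,  0.58126521, -0.62186513,  0.74953628],
       [ 0.        ,  0.        ,  0.        ,  1.        ]])} 0.9960416666666667
top {'fx': 442.06478319242194, 'fy': 442.06478319242194, 'cx': 284.19223186537533, 'cy': 219.4421486138566, 'extrinsics': array([[-0.00871229, -0.99974977, -0.02060301,  0.02771726],
       [-0.99088781,  0.01140081, -0.13420646,  0.57217243],
       [ 0.13440777,  0.01924603, -0.99073919,  1.17989463],
       [ 0.        ,  0.        ,  0.        ,  1.        ]])} 0.9958078231292516
{'fx': 312.6526000738103, 'fy': 312.6526000738103, 'cx': 277.56878536680694, 'cy': 206.69374441021873, 'T_tool_cam': array([[ 2.19298569e-04, -9.56716321e-01, -2.91022048e-01,
         7.39376741e-02],
       [ 9.99999894e-01,  3.27711945e-04, -3.23785847e-04,
         3.92844109e-04],
       [ 4.05142606e-04, -2.91021946e-01,  9.56716292e-01,
        -6.98547966e-02],
       [ 0.00000000e+00,  0.00000000e+00,  0.00000000e+00,
         1.00000000e+00]])}
```

View pics/top0.png

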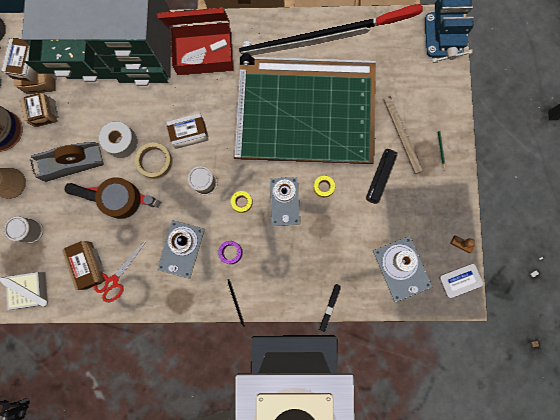

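View pics/scene0.png

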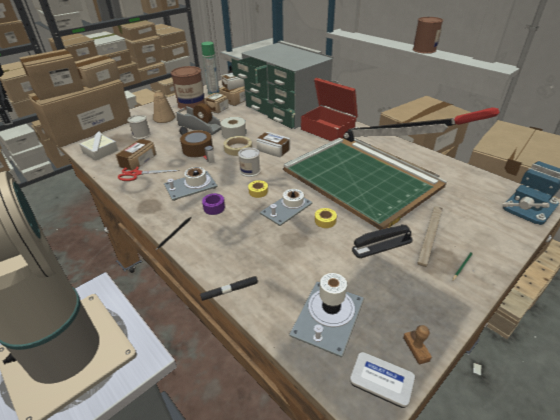

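The top view shows three unwinders. The left one, near (183,242), carries a thin-walled roll. The middle one, near (286,190), carries a roll with a small hub showing. The right one, near (403,262), is large and has the tall roll perched on its hub. Yellow look-alikes are at (241,201) and (324,186), and a purple one at (230,252). The tin is at (200,180) and the stapler at (381,176).

Next I'll measure these and confirm them in one enlarged mosaic.

```bash
cat > h.py <<'E'
import cv2,numpy as np
from workcell import *
def cloud(d,cm,T):
    v,u=np.mgrid[:d.shape[0],:d.shape[1]]
    c=np.stack([(u-cm["cx"])/cm["fx"]*d,(v-cm["cy"])/cm["fy"]*d,d],-1)
    return c@T[:3,:3].T+T[:3,3]
def circ(xy):
    (c,r)=cv2.minEnclosingCircle(xy.astype(np.float32)); return np.round([*c,r],4)
E
python3 - <<'E'
from h import *
im=cv2.imread("pics/top0.png"); d=np.load("pics/top0.npy"); cm=camera_model("top")
P=cloud(d,cm,np.linalg.inv(cm["extrinsics"])); hsv=cv2.cvtColor(im,cv2.COLOR_BGR2HSV)
tiles=[]
for n,(u,v) in dict(L=(183,242),M=(286,190),R=(403,262)).items():
    s=np.s_[v-33:v+33,u-33:u+33]; p=P[s].reshape(-1,3); h=hsv[s].reshape(-1,3)
    print(n,"centre",P[v,u].round(3),"zhist",np.histogram(p[:,2],np.arange(-.005,.1,.005))[0])
    w=(h[:,2]>150)&(h[:,1]<60)
    for lo,hi in((.006,.022),(.03,.046),(.044,.054),(.08,.1)):
        q=p[(p[:,2]>lo)&(p[:,2]<hi)]
        if len(q)>15: print("  z",lo,hi,len(q),"median",np.median(q,0).round(4),"encl",circ(q[:,:2]))
    tiles.append(cv2.resize(im[s],(264,264),interpolation=cv2.INTER_CUBIC))
cv2.imwrite("pics/mosaic.png",np.hstack(tiles))
for n,(u,v) in dict(tin=(200,178),stap=(381,176),yl=(241,201),yr=(324,186),pur=(230,252),bench=(320,245)).items(): print(n,P[v,u].round(3))
E
```

```text
L centre [0.513 0.301 0.04 ] zhist [1268 1241  363  719  229   47   24   36   32   62  201   59    1    0
    0    0    0    0    0    0]
  z 0.006 0.022 1300 median [0.4824 0.3125 0.012 ] encl [0.5277 0.3142 0.1086]
  z 0.03 0.046 159 median [0.511  0.3041 0.0412] encl [0.4883 0.3119 0.0576]
  z 0.044 0.054 277 median [0.5149 0.3092 0.0482] encl [0.4895 0.3116 0.0578]
M centre [0.656 0.016 0.035] zhist [1279 1327  326  545  168   89  129  104  128  153   26    2    0    0
    0    0    0    0    0    0]
  z 0.006 0.022 1010 median [0.6228 0.0199 0.012 ] encl [0.6697 0.0208 0.1208]
  z 0.03 0.046 394 median [0.6607 0.0184 0.0392] encl [0.6834 0.0185 0.1134]
  z 0.044 0.054 44 median [0.641  0.0205 0.0458] encl [0.6273 0.0163 0.0579]
R centre [ 0.451 -0.286  0.089] zhist [1039 1021  414  911  434   34    1    0    4   15   25   13   14   10
   12   12    8   23  145  146]
  z 0.006 0.022 1746 median [ 0.4263 -0.2973  0.0125] encl [ 0.4525 -0.3021  0.1072]
  z 0.03 0.046 28 median [ 0.3802 -0.3238  0.0432] encl [ 0.4162 -0.3143  0.0464]
  z 0.044 0.054 40 median [ 0.4402 -0.3041  0.0476] encl [ 0.4149 -0.2991  0.0504]
  z 0.08 0.1 317 median [ 0.4555 -0.2933  0.0898] encl [ 0.4551 -0.2944  0.0271]
tin [0.686 0.251 0.068]
stap [ 0.689 -0.247  0.048]
yl [0.632 0.146 0.   ]
yr [ 0.674 -0.093 -0.003]
pur [0.487 0.177 0.001]
bench [ 0.504 -0.078  0.001]
```

View pics/mosaic.png

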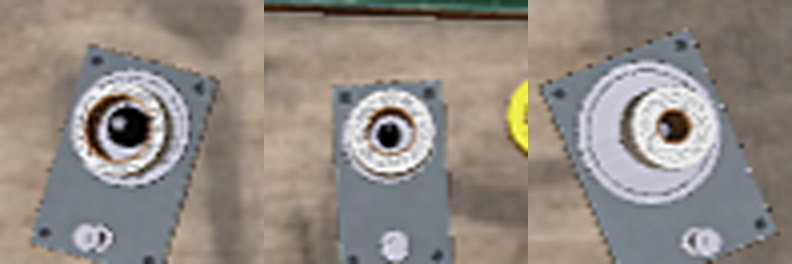

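The mosaic confirms which roll is where:
- **Left:** thin-walled roll, top at z=48, bore about 44. This is roll_44 on unwinder_32.
- **Middle:** top at z=40. This is roll_32 on unwinder_20.
- **Right:** top at z=90, 27 mm radius. This is roll_20 perched on unwinder_44's hub.

The coloured rings are decoys. I'll move over roll_20 first, squaring the yaw to 180° on the way.

```bash
python3 -m crank '[[[0,0,-13.8,-0.165,-0.113,0,0.085],[0,0,-13.8,-0.165,-0.113,0,0.085],[0,0,-13.8,-0.165,-0.113,0,0.085],[0,0,-13.8,-0.165,-0.113,0,0.085],[0,0,-13.8,-0.165,-0.113,0,0.085]]]' 20
```

```text
time: 0.52
ee_pos: [0.2905, 0.479, 0.3036]
orientation: [-179.9, 0.0, 179.9]
ft_force: [0.6, 0.3, 0.2]
finger_gap: 0.0847
finger_force: 0.0
```

```bash
python3 -m crank '[[[0,0,0,-0.14,-0.14,0,0.085],[0,0,0,-0.14,-0.14,0,0.085],[0,0,0,-0.14,-0.14,0,0.085],[0,0,0,-0.14,-0.14,0,0.085],[0,0,0,-0.14,-0.14,0,0.085]]]'
```

```text
time: 0.93
ee_pos: [0.4307, 0.3386, 0.3037]
orientation: [-179.9, 0.0, 179.8]
ft_force: [-0.1, -0.2, 0.6]
finger_gap: 0.0856
finger_force: 0.0
```

```bash
python3 -m crank '[[[0,0,0,-0.024,-0.2,0,0.085],[0,0,0,-0.024,-0.2,0,0.085],[0,0,0,-0.024,-0.2,0,0.085],[0,0,0,-0.024,-0.2,0,0.085],[0,0,0,-0.024,-0.2,0,0.085]]]'
python3 -m crank '[[[0,0,0,0,-0.2,0,0.085],[0,0,0,0,-0.2,0,0.085],[0,0,0,0,-0.2,0,0.085],[0,0,0,0,-0.2,0,0.085],[0,0,0,0,-0.2,0,0.085]]]'
python3 -m crank '[[[0,0,0,0,-0.2,0,0.085],[0,0,0,0,-0.2,0,0.085],[0,0,0,0,-0.2,0,0.085],[0,0,0,0,-0.2,0,0.085],[0,0,0,0,-0.2,0,0.085]]]'
python3 -m crank '[[[0,0,0,0,-0.033,0,0.085],[0,0,0,0,-0.033,0,0.085],[0,0,0,0,-0.033,0,0.085],[0,0,0,0,-0.033,0,0.085]]]'
cat >> h.py <<'E'
from scipy.spatial.transform import Rotation as R
def wrist(name):
    s=sense(); im,d=grab_frame("wrist"); cm=camera_model("wrist"); cv2.imwrite(f"pics/{name}.png",im)
    T=np.eye(4); T[:3,:3]=R.from_euler("xyz",s["orientation"],degrees=True).as_matrix(); T[:3,3]=s["ee_pos"]
    W=T@cm["T_tool_cam"]
    print("tcp",s["ee_pos"].round(4),"yaw",s["orientation"][2].round(2),"t",s["time"])
    return im,d,cm,W,cloud(d,cm,W)
def ray(uv,z,cm,W):  # pixel -> world point on plane z
    c=W[:3,:3]@[(uv[0]-cm["cx"])/cm["fx"],(uv[1]-cm["cy"])/cm["fy"],1]; o=W[:3,3]
    return (o+c*(z-o[2])/c[2]).round(4)
def disc(P,im,c,r,z0,z1):  # circle enclosing points at heights z0..z1 within r of c
    m=((P[...,2]>z0)&(P[...,2]<z1)&(np.hypot(P[...,0]-c[0],P[...,1]-c[1])<r)).astype(np.uint8)
    n,l,st,_=cv2.connectedComponentsWithStats(m); k=1+st[1:,4].argmax(); q=P[l==k]
    h=q[cv2.convexHull(np.argwhere(l==k).astype(np.int32),returnPoints=False)[:,0]][:,:2]
    A=np.c_[2*h,np.ones(len(h))]; s=np.linalg.lstsq(A,(h**2).sum(1),rcond=None)[0]
    print("z",np.median(q[:,2]).round(4),"n",len(q),"encl",circ(q[:,:2]),"lsq",s[:2].round(4),np.sqrt(s[2]+s[:2]@s[:2]).round(4))
E
python3 - <<'E'
from h import *
im,d,cm,W,P=wrist("w1")
disc(P,im,(.455,-.294),.05,.085,.095)
disc(P,im,(.44,-.29),.08,.014,.019)
E
```

```text
time: 1.35
ee_pos: [0.452, 0.1389, 0.3037]
orientation: [-179.9, -0.0, 179.9]
ft_force: [0.3, -0.3, -0.5]
finger_gap: 0.0852
finger_force: 0.0
time: 1.77
ee_pos: [0.4515, -0.0611, 0.3038]
orientation: [-179.9, -0.0, 179.9]
ft_force: [0.6, 0.1, 0.1]
finger_gap: 0.085
finger_force: 0.0
time: 2.18
ee_pos: [0.4514, -0.2613, 0.3038]
orientation: [-179.9, -0.0, 179.9]
ft_force: [-0.3, -0.3, 0.2]
finger_gap: 0.085
finger_force: 0.0
time: 2.52
ee_pos: [0.4521, -0.29, 0.3034]
orientation: [179.9, -0.1, -180.0]
ft_force: [1.0, 0.4, -1.1]
finger_gap: 0.0851
finger_force: 0.0
tcp [ 0.4521 -0.29    0.3034] yaw -179.99 t 2.5167
z 0.0898 n 2178 encl [ 0.4535 -0.2938  0.0272] lsq [ 0.4532 -0.2935] 0.0266
z 0.0158 n 2798 encl [ 0.4525 -0.2951  0.0489] lsq [ 0.4524 -0.2951] 0.0486
```

View pics/w1.png

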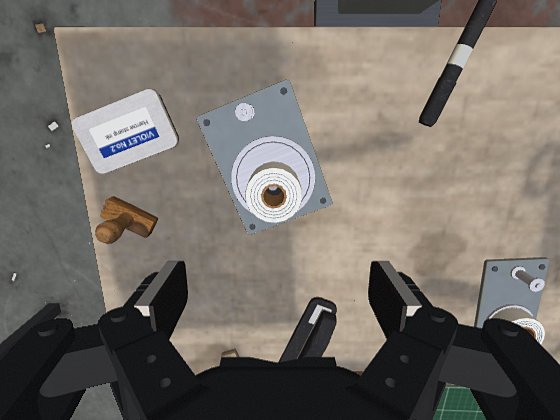

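The wrist view shows roll_20 at about (274,195) on unwinder_44. Its turntable is centred near (273,172), and both circles are measured to about 1 mm. Now descending to grasp it.

```bash
python3 -m crank '[[[0,0,0,-0.001,-0.003,0.179,0.085],[0,0,0,-0.001,-0.003,0.179,0.085],[0,0,0,-0.001,-0.003,0.179,0.085],[0,0,0,-0.001,-0.003,0.179,0.085],[0,0,0,-0.001,-0.003,0.179,0.085]]]'
python3 -m crank '[[[0,0,0,0,0,0,0.085],[0,0,0,0,0,0,0.085]]]'
python3 -c "
from h import *
print(sense()['ee_pos'])"
```

```text
time: 2.98
ee_pos: [0.4513, -0.2901, 0.1198]
orientation: [179.7, -0.4, -179.8]
ft_force: [-0.7, 0.2, 0.5]
finger_gap: 0.0847
finger_force: 0.0
time: 3.15
ee_pos: [0.4536, -0.2924, 0.1246]
orientation: [179.9, -0.1, -179.9]
ft_force: [-0.0, -0.7, 0.7]
finger_gap: 0.0848
finger_force: 0.0
[ 0.45362235 -0.2923518   0.12461993]
```

```bash
python3 -m crank '[[[0,0,0,0,-0.001,0,0.085],[0,0,0,0,-0.001,0,0.045],[0,0,0,0,-0.001,0,0.045],[0,0,0,0,-0.001,0,0.045],[0,0,0,0,-0.001,0,0.045]]]' 30
python3 -m crank '[[[0,0,0,0,0,0,0.045],[0,0,0,0,0,0,0.045],[0,0,0,0,0,0,0.045],[0,0,0,0,0,0,0.045],[0,0,0,0,0,0,0.045]]]' 30
```

```text
time: 3.57
ee_pos: [0.454, -0.2951, 0.1265]
orientation: [-179.9, 0.1, -180.0]
ft_force: [-0.9, 0.8, 7.6]
finger_gap: 0.0528
finger_force: 30.1
time: 3.98
ee_pos: [0.454, -0.2951, 0.1265]
orientation: [-179.9, 0.1, -180.0]
ft_force: [-1.0, 0.3, 7.2]
finger_gap: 0.0525
finger_force: 30.1
```

```bash
python3 -m crank '[[[0,0,0,0,0,-0.04,0.045],[0,0,0,0,0,-0.08,0.045],[0,0,0,-0.013,0.04,-0.08,0.045],[0,0,0,-0.025,0.08,-0.08,0.045],[0,0,0,-0.035,0.12,-0.08,0.045]]]'
python3 -m crank '[[[0,0,0,-0.015,0.04,0,0.045],[0,0,0,-0.025,0.08,0,0.045],[0,0,0,-0.031,0.115,0,0.045],[0,0,0,-0.031,0.115,0,0.045],[0,0,0,-0.031,0.115,0,0.045]]]'
python3 -c "
from h import *
im,d,cm,W,P=wrist('w2')"
```

```text
time: 4.4
ee_pos: [0.4892, -0.1745, 0.2065]
orientation: [-179.9, 0.2, 179.8]
ft_force: [0.9, 1.1, -0.8]
finger_gap: 0.0525
finger_force: 32.5
time: 4.82
ee_pos: [0.5197, -0.0567, 0.2053]
orientation: [179.9, 0.0, -179.6]
ft_force: [0.3, -0.4, -0.9]
finger_gap: 0.0525
finger_force: 32.5
tcp [ 0.5197 -0.0567  0.2053] yaw -179.64 t 4.8167
```

View pics/w2.png

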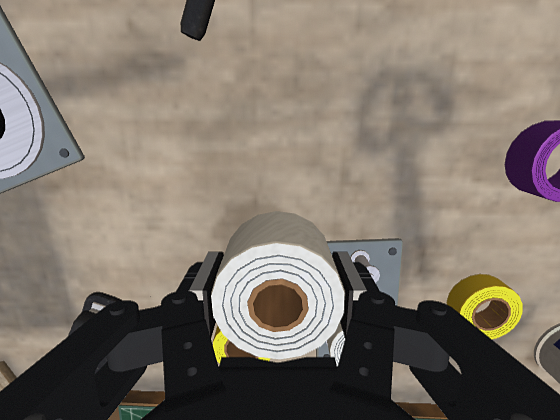

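Roll_20 is held upright with its top centre at about (278,305), and the bench ahead of it is clear. I'll lower and release it here.

```bash
python3 -m crank '[[[0,0,0,0,0,0.04,0.045],[0,0,0,0,0,0.08,0.045],[0,0,0,0,0,0.11,0.045],[0,0,0,0,0,0.124,0.045],[0,0,0,0,0,0.124,0.045]]]'
python3 -m crank '[[[0,0,0,0,0,0.001,0.045],[0,0,0,0,0,0.002,0.045],[0,0,0,0,0,0.002,0.045]]]'
```

```text
time: 5.28
ee_pos: [0.5175, -0.0621, 0.0784]
orientation: [-180.0, -0.3, 179.8]
ft_force: [0.1, -0.9, -1.1]
finger_gap: 0.0525
finger_force: 32.0
time: 5.53
ee_pos: [0.5199, -0.0607, 0.0801]
orientation: [-180.0, 0.1, 179.9]
ft_force: [0.2, 0.4, -0.5]
finger_gap: 0.0527
finger_force: 32.0
```

```bash
python3 -m crank '[[[0,0,0,0,0,0.002,0.045],[0,0,0,0,0,0.0025,0.045],[0,0,0,0,0,0.0025,0.045]]]'
```

```text
time: 5.78
ee_pos: [0.5195, -0.0599, 0.0769]
orientation: [-180.0, 0.0, -180.0]
ft_force: [-0.9, -0.2, -1.3]
finger_gap: 0.0526
finger_force: 32.0
```

```bash
python3 -m crank '[[[0,0,0,0,0,0,0.085],[0,0,0,0,0,0,0.085],[0,0,0,0,0,0,0.085],[0,0,0,0,0,0,0.085],[0,0,0,0,0,0,0.085]]]'
python3 -m crank '[[[0,0,0,0,0,-0.04,0.085],[0,0,0,0,0,-0.08,0.085],[0,0,0,0,0,-0.12,0.085],[0,0,0,0,0.03,-0.15,0.085],[0,0,0,0,0.07,-0.17,0.085]]]'
python3 -m crank '[[[0,0,0,0,0.2,0,0.085],[0,0,0,0,0.2,0,0.085],[0,0,0,0,0.2,0,0.085],[0,0,0,0,0.2,0,0.085],[0,0,0,0,0.2,0,0.085]]]'
python3 -m crank '[[[0,0,0,0.004,0.1,-0.05,0.085],[0,0,0,0.004,0.1,-0.05,0.085],[0,0,0,0.004,0.1,-0.05,0.085],[0,0,0,0.004,0.1,-0.05,0.085],[0,0,0,0.004,0.1,-0.05,0.085]]]'
python3 - <<'E'
from h import *
im,d,cm,W,P=wrist("w3")
disc(P,im,(.515,.309),.06,.044,.0492)
disc(P,im,(.515,.309),.08,.014,.019)
disc(P,im,(.515,.309),.014,.0485,.053)
t,dt=grab_frame("top"); cv2.imwrite("pics/t3.png",t); c=camera_model("top")
Q=cloud(dt,c,np.linalg.inv(c["extrinsics"])); disc(Q,t,(.52,-.06),.05,.034,.045)
E
```

```text
time: 6.2
ee_pos: [0.5193, -0.0598, 0.0764]
orientation: [180.0, 0.0, -180.0]
ft_force: [0.1, 0.4, 1.0]
finger_gap: 0.0848
finger_force: 0.0
time: 6.62
ee_pos: [0.5205, 0.0038, 0.2482]
orientation: [-179.9, 0.3, 179.6]
ft_force: [0.9, 0.4, 0.4]
finger_gap: 0.0849
finger_force: 0.0
time: 7.03
ee_pos: [0.5185, 0.2106, 0.2448]
orientation: [179.9, -0.0, -179.8]
ft_force: [1.0, -0.4, 0.4]
finger_gap: 0.0847
finger_force: 0.0
time: 7.45
ee_pos: [0.5147, 0.3088, 0.2951]
orientation: [179.9, 0.0, -179.8]
ft_force: [0.1, -1.2, -0.2]
finger_gap: 0.0849
finger_force: 0.0
tcp [0.5147 0.3088 0.2951] yaw -179.77 t 7.45
z 0.0478 n 1491 encl [0.5137 0.31   0.032 ] lsq [0.5135 0.31  ] 0.0316
z 0.0158 n 946 encl [0.5171 0.3098 0.0411] lsq [0.5169 0.3098] 0.0407
z 0.0497 n 153 encl [0.5174 0.3098 0.0075] lsq [0.5167 0.3098] 0.0074
z 0.0403 n 261 encl [ 0.5202 -0.061   0.027 ] lsq [ 0.5204 -0.0607] 0.0265
```

View pics/w3.png

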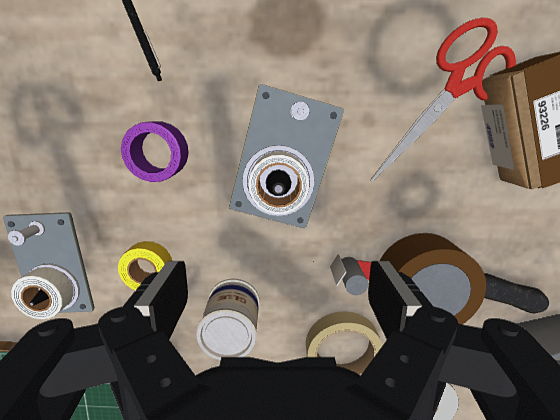

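The wrist view shows roll_44 on unwinder_32 at about (279,182). The tin sits at (228,330), well clear. I'll descend and grip it.

```bash
python3 -m crank '[[[0,0,0,0.001,0.001,0.04,0.085],[0,0,0,0.001,0.001,0.08,0.085],[0,0,0,0.001,0.001,0.12,0.085],[0,0,0,0.001,0.001,0.16,0.085],[0,0,0,0.001,0.001,0.18,0.085]]]'
python3 -m crank '[[[0,0,0,0,0,0.01,0.085],[0,0,0,0,0,0.02,0.085],[0,0,0,0,0,0.02,0.085],[0,0,0,0,0,0.02,0.085]]]'
```

```text
time: 7.97
ee_pos: [0.5122, 0.3039, 0.1098]
orientation: [-179.7, -0.4, 179.8]
ft_force: [-1.3, 0.4, 0.7]
finger_gap: 0.0849
finger_force: 0.0
time: 8.3
ee_pos: [0.515, 0.3073, 0.0954]
orientation: [180.0, 0.1, 180.0]
ft_force: [0.0, -0.5, -0.4]
finger_gap: 0.0849
finger_force: 0.0
```

```bash
python3 -m crank '[[[0,0,0,0.001,0.0025,0.001,0.085],[0,0,0,0.001,0.0025,0.001,0.085],[0,0,0,0.001,0.0025,0.001,0.055],[0,0,0,0.001,0.0025,0.001,0.055],[0,0,0,0.001,0.0025,0.001,0.055]]]' 30
python3 -m crank '[[[0,0,0,0,0,0,0.055],[0,0,0,0,0,0,0.055],[0,0,0,0,0,0,0.055]]]' 30
```

```text
time: 8.72
ee_pos: [0.5136, 0.3107, 0.0951]
orientation: [179.9, 0.1, -180.0]
ft_force: [-0.7, -0.9, 5.8]
finger_gap: 0.0638
finger_force: 31.7
time: 8.97
ee_pos: [0.5136, 0.3107, 0.0951]
orientation: [179.9, 0.1, -180.0]
ft_force: [-1.6, -0.2, 7.6]
finger_gap: 0.0635
finger_force: 31.7
```

```bash
python3 -m crank '[[[0,0,0,0,0,-0.04,0.055],[0,0,0,0,0,-0.08,0.055],[0,0,0,0,0,-0.12,0.055],[0,0,0,0.003,-0.03,-0.12,0.055],[0,0,0,0.006,-0.06,-0.12,0.055]]]'
python3 -m crank '[[[0,0,0,0.02,-0.195,0,0.055],[0,0,0,0.02,-0.195,0,0.055],[0,0,0,0.02,-0.195,0,0.055],[0,0,0,0.02,-0.195,0,0.055],[0,0,0,0.02,-0.195,0,0.055]]]'
python3 -m crank '[[[0,0,0,0.02,-0.195,0,0.055],[0,0,0,0.02,-0.195,0,0.055],[0,0,0,0.02,-0.195,0,0.055],[0,0,0,0.02,-0.195,0,0.055],[0,0,0,0.02,-0.195,0,0.055]]]'
python3 -m crank '[[[0,0,0,0.015,-0.156,0,0.055],[0,0,0,0.015,-0.156,0,0.055],[0,0,0,0.015,-0.156,0,0.055],[0,0,0,0.015,-0.156,0,0.055],[0,0,0,0.015,-0.156,0,0.055]]]'
python3 -m crank '[[[0,0,0,0,0,0,0.055],[0,0,0,0,0,0,0.055],[0,0,0,0,0,0,0.055]]]'
python3 - <<'E'
from h import *
im,d,cm,W,P=wrist("w4")
z=W[2,3]
t=sense()["ee_pos"]
disc(P,im,t[:2],.05,t[2]-.051,t[2]-.043)
disc(P,im,(.4525,-.2951),.1,.014,.019)
E
```

```text
time: 9.38
ee_pos: [0.5084, 0.2524, 0.2169]
orientation: [179.7, 0.4, -179.8]
ft_force: [0.4, -1.4, -2.2]
finger_gap: 0.0638
finger_force: 33.9
time: 9.8
ee_pos: [0.4863, 0.0512, 0.2141]
orientation: [-179.9, -0.0, 179.8]
ft_force: [0.7, -0.6, -1.1]
finger_gap: 0.0634
finger_force: 33.9
time: 10.22
ee_pos: [0.4663, -0.144, 0.2142]
orientation: [-179.9, 0.0, 179.8]
ft_force: [1.6, -0.1, -0.4]
finger_gap: 0.0636
finger_force: 33.9
time: 10.63
ee_pos: [0.4501, -0.3047, 0.2144]
orientation: [-179.6, 0.1, 179.4]
ft_force: [0.4, -2.1, -1.6]
finger_gap: 0.0635
finger_force: 33.9
time: 10.88
ee_pos: [0.4527, -0.2939, 0.2137]
orientation: [179.9, -0.0, -179.9]
ft_force: [0.6, 0.7, -0.5]
finger_gap: 0.0636
finger_force: 33.9
tcp [ 0.4527 -0.2939  0.2137] yaw -179.86 t 10.8833
z 0.1664 n 9786 encl [ 0.4462 -0.2934  0.0456] lsq [ 0.4517 -0.2947] 0.0354
z 0.0158 n 4985 encl [ 0.4525 -0.295   0.049 ] lsq [ 0.4524 -0.295 ] 0.0486
```

```bash
python3 -m crank '[[[0,0,0,0,-0.001,0.03,0.055],[0,0,0,0,-0.001,0.05,0.055],[0,0,0,0,-0.001,0.06,0.055],[0,0,0,0,-0.001,0.06,0.055],[0,0,0,0,-0.001,0.06,0.055]]]'
python3 - <<'E'
from h import *
im,d,cm,W,P=wrist("w5")
t=sense()["ee_pos"]
m=(np.abs(P[...,2]-(t[2]-.047))<.003)&(im.min(-1)>130)
P[~m]=-1
disc(P,im,t[:2],.033,t[2]-.051,t[2]-.043)
E
```

```text
time: 11.35
ee_pos: [0.4526, -0.2959, 0.1537]
orientation: [180.0, -0.0, -179.9]
ft_force: [0.8, -0.0, 0.2]
finger_gap: 0.0635
finger_force: 33.9
tcp [ 0.4526 -0.2959  0.1537] yaw -179.92 t 11.35
z 0.1063 n 5373 encl [ 0.4527 -0.2955  0.032 ] lsq [ 0.4526 -0.2956] 0.0314
```

View pics/w5.png

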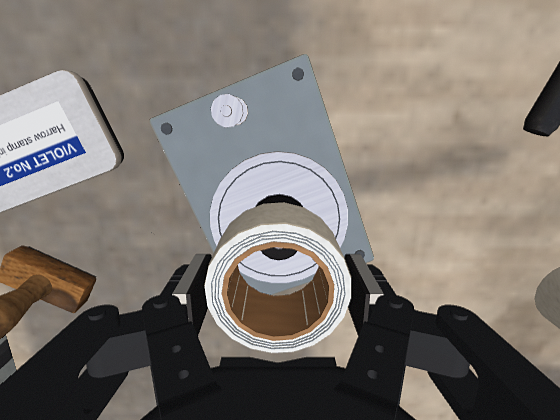

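The roll is held at (278,288) and sits within 1 mm of the hub axis. I'll lower it over the hub.

```bash
python3 -m crank '[[[0,0,0,0,0.0005,0.02,0.055],[0,0,0,0,0.0005,0.035,0.055],[0,0,0,0,0.0005,0.042,0.055],[0,0,0,0,0.0005,0.048,0.055],[0,0,0,0,0.0005,0.048,0.055]]]'
python3 -m crank '[[[0,0,0,0,0,0.003,0.055],[0,0,0,0,0,0.006,0.055],[0,0,0,0,0,0.008,0.055],[0,0,0,0,0,0.008,0.055],[0,0,0,0,0,0.008,0.055]]]'
```

```text
time: 11.82
ee_pos: [0.4524, -0.2962, 0.1055]
orientation: [180.0, -0.0, -180.0]
ft_force: [-0.8, 0.1, -0.5]
finger_gap: 0.0637
finger_force: 33.9
time: 12.23
ee_pos: [0.4523, -0.2963, 0.0978]
orientation: [-180.0, 0.0, 180.0]
ft_force: [0.4, 0.4, -1.1]
finger_gap: 0.0639
finger_force: 33.9
```

```bash
python3 -m crank '[[[0,0,0,0,0,0.002,0.055],[0,0,0,0,0,0.0025,0.055],[0,0,0,0,0,0.0025,0.055]]]'
python3 -m crank '[[[0,0,0,0,0,0,0.085],[0,0,0,0,0,0,0.085],[0,0,0,0,0,0,0.085],[0,0,0,0,0,0,0.085],[0,0,0,0,0,0,0.085]]]'
python3 -m crank '[[[0,0,0,0,0,-0.03,0.085],[0,0,0,0,0,-0.07,0.085],[0,0,0,0,0,-0.11,0.085],[0,0,0,0,0,-0.15,0.085],[0,0,0,0,0,-0.18,0.085]]]'
python3 - <<'E'
from h import *
im,d,cm,W,P=wrist("w6")
disc(P,im,(.4525,-.295),.05,.044,.0492)
disc(P,im,(.4525,-.295),.08,.014,.019)
E
```

```text
time: 12.48
ee_pos: [0.4523, -0.2963, 0.0952]
orientation: [-180.0, 0.0, -180.0]
ft_force: [1.3, -0.7, -0.1]
finger_gap: 0.0634
finger_force: 33.9
time: 12.9
ee_pos: [0.4523, -0.2963, 0.0952]
orientation: [-180.0, 0.0, -180.0]
ft_force: [0.6, 0.5, -0.2]
finger_gap: 0.085
finger_force: 0.0
time: 13.32
ee_pos: [0.4526, -0.2965, 0.2785]
orientation: [-179.9, 0.1, 180.0]
ft_force: [1.3, -0.2, 0.0]
finger_gap: 0.0847
finger_force: 0.0
tcp [ 0.4526 -0.2965  0.2785] yaw 180.0 t 13.3167
z 0.0478 n 1640 encl [ 0.4523 -0.2962  0.0319] lsq [ 0.4522 -0.2961] 0.0315
z 0.0158 n 2873 encl [ 0.4525 -0.2951  0.049 ] lsq [ 0.4524 -0.295 ] 0.0486
```

Roll_44 is seated: top at z=0.048 and about 1 mm off the hub axis. Next is roll_32 on unwinder_20.

```bash
python3 -m crank '[[[0,0,0,-0.104,0.157,0,0.085],[0,0,0,-0.104,0.157,0,0.085],[0,0,0,-0.104,0.157,0,0.085],[0,0,0,-0.104,0.157,0,0.085],[0,0,0,-0.104,0.157,0,0.085]]]'
python3 -m crank '[[[0,0,0,-0.103,0.157,0,0.085],[0,0,0,-0.103,0.157,0,0.085],[0,0,0,-0.103,0.157,0,0.085],[0,0,0,-0.103,0.157,0,0.085],[0,0,0,-0.103,0.157,0,0.085]]]'
python3 -m crank '[[[0,0,0,0,0,0,0.085],[0,0,0,0,0,0,0.085]]]'
python3 - <<'E'
from h import *
im,d,cm,W,P=wrist("w7")
disc(P,im,(.66,.018),.05,.037,.042)
disc(P,im,(.66,.018),.08,.014,.019)
disc(P,im,(.66,.018),.014,.0485,.053)
E
```

```text
time: 13.78
ee_pos: [0.5589, -0.1333, 0.275]
orientation: [179.8, 0.1, -179.7]
ft_force: [0.7, 1.0, -0.0]
finger_gap: 0.0852
finger_force: 0.0
time: 14.2
ee_pos: [0.6612, 0.0246, 0.2746]
orientation: [179.8, 0.1, -179.7]
ft_force: [0.1, 0.8, 0.1]
finger_gap: 0.0851
finger_force: 0.0
time: 14.37
ee_pos: [0.6592, 0.0196, 0.2742]
orientation: [180.0, -0.1, -179.8]
ft_force: [-0.9, -0.7, -0.9]
finger_gap: 0.085
finger_force: 0.0
tcp [0.6592 0.0196 0.2742] yaw -179.81 t 14.3667
z 0.0398 n 1986 encl [0.6544 0.0217 0.03  ] lsq [0.6543 0.0217] 0.0296
z 0.0159 n 355 encl [0.6553 0.0218 0.0156] lsq [0.6564 0.0219] 0.0145
z 0.0495 n 30 encl [0.6555 0.0236 0.0029] lsq [0.6552 0.0234] 0.0027
```

View pics/w7.png

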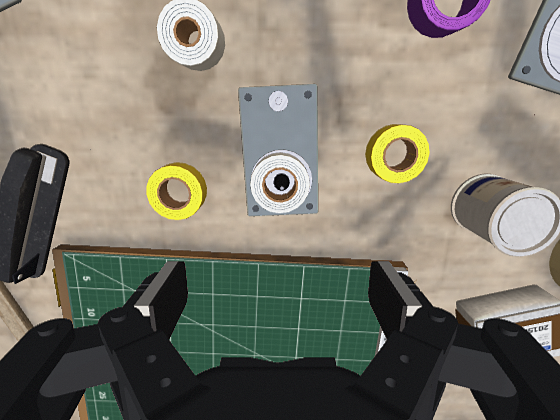

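The wrist view shows roll_32 on unwinder_20 at about (281,182). The yellow rings at (176,191) and (398,153) are decoys. Descending.

```bash
python3 -m crank '[[[0,0,0,0.005,0.002,0.04,0.085],[0,0,0,0.005,0.002,0.08,0.085],[0,0,0,0.005,0.002,0.12,0.085],[0,0,0,0.005,0.002,0.155,0.085],[0,0,0,0.005,0.002,0.17,0.085]]]'
python3 -m crank '[[[0,0,0,0,0,0.007,0.085],[0,0,0,0,0,0.012,0.085],[0,0,0,0,0,0.012,0.085],[0,0,0,0,0,0.012,0.085]]]'
```

```text
time: 14.83
ee_pos: [0.6505, 0.0168, 0.1004]
orientation: [-179.9, -0.5, 179.8]
ft_force: [-0.9, 0.6, 0.5]
finger_gap: 0.0847
finger_force: 0.0
time: 15.17
ee_pos: [0.6551, 0.019, 0.0946]
orientation: [-180.0, 0.1, 179.9]
ft_force: [-0.0, 0.0, -0.0]
finger_gap: 0.0847
finger_force: 0.0
```

```bash
python3 -m crank '[[[0,0,0,0.001,0.002,0.003,0.085],[0,0,0,0.001,0.002,0.003,0.085],[0,0,0,0.001,0.002,0.003,0.085]]]'
python3 -m crank '[[[0,0,0,0,0,0,0.05],[0,0,0,0,0,0,0.05],[0,0,0,0,0,0,0.05],[0,0,0,0,0,0,0.05],[0,0,0,0,0,0,0.05]]]' 30
python3 -m crank '[[[0,0,0,0,0,0,0.05],[0,0,0,0,0,0,0.05]]]' 30
```

```text
time: 15.42
ee_pos: [0.6536, 0.0221, 0.091]
orientation: [180.0, 0.1, -180.0]
ft_force: [0.1, 0.7, 0.9]
finger_gap: 0.0848
finger_force: 0.0
time: 15.83
ee_pos: [0.6535, 0.0217, 0.0908]
orientation: [-180.0, 0.0, -180.0]
ft_force: [-1.1, -0.7, 5.5]
finger_gap: 0.0578
finger_force: 32.5
time: 16.0
ee_pos: [0.6535, 0.0217, 0.0908]
orientation: [180.0, 0.0, -180.0]
ft_force: [-0.9, 0.0, 5.9]
finger_gap: 0.0579
finger_force: 32.5
```

```bash
python3 -m crank '[[[0,0,0,0,0,-0.04,0.05],[0,0,0,0,0,-0.08,0.05],[0,0,0,0,0,-0.11,0.05],[0,0,0,0,0,-0.12,0.05],[0,0,0,0,0,-0.12,0.05]]]'
python3 -m crank '[[[0,0,0,0.069,0.144,0,0.05],[0,0,0,0.069,0.144,0,0.05],[0,0,0,0.069,0.144,0,0.05],[0,0,0,0.069,0.144,0,0.05]]]'
python3 -m crank '[[[0,0,0,0.0685,0.144,0,0.05],[0,0,0,0.0685,0.144,0,0.05],[0,0,0,0.0685,0.144,0,0.05],[0,0,0,0.0685,0.144,0,0.05],[0,0,0,0.0685,0.144,0,0.05]]]'
python3 -m crank '[[[0,0,0,0,0,0.03,0.05],[0,0,0,0,0,0.05,0.05],[0,0,0,0,0,0.06,0.05],[0,0,0,0,0,0.06,0.05],[0,0,0,0,0,0.06,0.05]]]'
python3 - <<'E'
from h import *
im,d,cm,W,P=wrist("w8")
disc(P,im,(.517,.3098),.08,.014,.019)
t=sense()["ee_pos"]; z=t[2]-.0508
m=(np.abs(P[...,2]-z)<.003)&(im.min(-1)>130)
P[~m]=-1
disc(P,im,t[:2],.032,z-.004,z+.004)
E
```

```text
time: 16.42
ee_pos: [0.6549, 0.0218, 0.2132]
orientation: [180.0, 0.3, 180.0]
ft_force: [-0.4, -0.4, -1.4]
finger_gap: 0.0576
finger_force: 33.4
time: 16.75
ee_pos: [0.5813, 0.1683, 0.2076]
orientation: [180.0, -0.3, -179.9]
ft_force: [0.7, 0.4, -1.2]
finger_gap: 0.0579
finger_force: 33.4
time: 17.17
ee_pos: [0.5092, 0.3192, 0.2076]
orientation: [179.7, -0.4, -179.3]
ft_force: [0.1, 0.1, -1.3]
finger_gap: 0.0574
finger_force: 33.4
time: 17.58
ee_pos: [0.5154, 0.309, 0.149]
orientation: [-179.9, -0.1, 180.0]
ft_force: [0.7, -0.0, -0.2]
finger_gap: 0.0577
finger_force: 33.3
tcp [0.5154 0.309  0.149 ] yaw 179.97 t 17.5833
z 0.0158 n 4831 encl [0.5167 0.3097 0.0409] lsq [0.5167 0.3099] 0.0406
z 0.098 n 6952 encl [0.5167 0.3093 0.0301] lsq [0.5163 0.3092] 0.0294
```

View pics/w8.png

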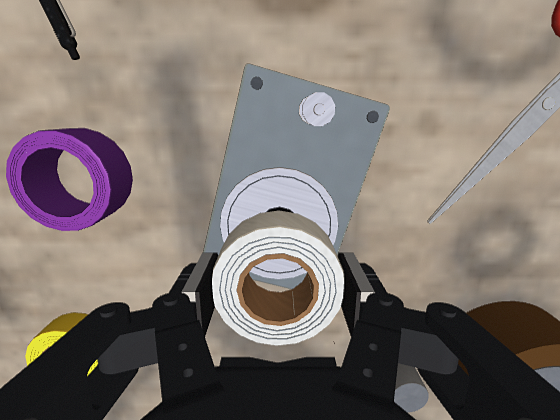

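Roll_32 is held at (277,287), within 1 mm of unwinder_32's axis. Lowering it.

```bash
python3 -m crank '[[[0,0,0,0,0.0005,0.02,0.05],[0,0,0,0,0.0005,0.035,0.05],[0,0,0,0,0.0005,0.042,0.05],[0,0,0,0,0.0005,0.048,0.05],[0,0,0,0,0.0005,0.048,0.05]]]'
python3 -m crank '[[[0,0,0,0,0,0.003,0.05],[0,0,0,0,0,0.006,0.05],[0,0,0,0,0,0.0085,0.05],[0,0,0,0,0,0.0085,0.05],[0,0,0,0,0,0.0085,0.05]]]'
```

```text
time: 18.05
ee_pos: [0.5158, 0.3101, 0.102]
orientation: [-180.0, -0.0, 180.0]
ft_force: [0.5, -0.4, -1.0]
finger_gap: 0.0579
finger_force: 33.4
time: 18.47
ee_pos: [0.5158, 0.3103, 0.0938]
orientation: [180.0, 0.0, -180.0]
ft_force: [0.4, -0.4, -1.2]
finger_gap: 0.058
finger_force: 33.4
```

```bash
python3 -m crank '[[[0,0,0,0,0,0.002,0.05],[0,0,0,0,0,0.0025,0.05],[0,0,0,0,0,0.0025,0.05]]]'
python3 -m crank '[[[0,0,0,0,0,0,0.085],[0,0,0,0,0,0,0.085],[0,0,0,0,0,0,0.085],[0,0,0,0,0,0,0.085],[0,0,0,0,0,0,0.085]]]'
python3 -m crank '[[[0,0,0,0,0,-0.03,0.085],[0,0,0,0,0,-0.07,0.085],[0,0,0,0,0,-0.11,0.085],[0,0,0,0,0,-0.15,0.085],[0,0,0,0,0,-0.18,0.085]]]'
python3 - <<'E'
from h import *
im,d,cm,W,P=wrist("w9")
disc(P,im,(.517,.31),.05,.036,.0415)
disc(P,im,(.517,.31),.08,.014,.019)
E
```

```text
time: 18.72
ee_pos: [0.5157, 0.3102, 0.0911]
orientation: [-180.0, -0.0, -180.0]
ft_force: [0.1, 0.5, -1.2]
finger_gap: 0.0578
finger_force: 33.4
time: 19.13
ee_pos: [0.5158, 0.3103, 0.0913]
orientation: [180.0, 0.0, -180.0]
ft_force: [-0.2, 0.1, 0.8]
finger_gap: 0.0853
finger_force: 0.0
time: 19.55
ee_pos: [0.5163, 0.3105, 0.2747]
orientation: [179.9, 0.2, 180.0]
ft_force: [0.2, 1.5, 0.6]
finger_gap: 0.0852
finger_force: 0.0
tcp [0.5163 0.3105 0.2747] yaw 179.99 t 19.55
z 0.0398 n 1942 encl [0.5165 0.3103 0.03  ] lsq [0.5165 0.3104] 0.0296
z 0.0158 n 1608 encl [0.5169 0.3097 0.041 ] lsq [0.5168 0.3098] 0.0406
```

Roll_32 is seated, with its top at 0.0398. Now the parked roll_20.

```bash
python3 -m crank '[[[0,0,0,-0.002,-0.2,0,0.085],[0,0,0,-0.002,-0.2,0,0.085],[0,0,0,-0.002,-0.2,0,0.085],[0,0,0,-0.002,-0.2,0,0.085],[0,0,0,-0.002,-0.2,0,0.085]]]'
python3 -m crank '[[[0,0,0,-0.002,-0.171,0,0.085],[0,0,0,-0.002,-0.171,0,0.085],[0,0,0,-0.002,-0.171,0,0.085],[0,0,0,-0.002,-0.171,0,0.085],[0,0,0,-0.002,-0.171,0,0.085]]]'
python3 -m crank '[[[0,0,0,0,0,0,0.085],[0,0,0,0,0,0,0.085]]]'
python3 - <<'E'
from h import *
im,d,cm,W,P=wrist("w10")
disc(P,im,(.52,-.06),.05,.036,.043)
disc(P,im,(.655,.0225),.08,.014,.019)
disc(P,im,(.655,.0225),.014,.0485,.053)
E
```

```text
time: 20.02
ee_pos: [0.5173, 0.1068, 0.2712]
orientation: [-179.9, -0.0, 179.9]
ft_force: [1.1, -0.6, -0.3]
finger_gap: 0.0848
finger_force: 0.0
time: 20.43
ee_pos: [0.519, -0.0705, 0.2714]
orientation: [-179.7, 0.0, 179.3]
ft_force: [0.2, -0.6, 0.9]
finger_gap: 0.0848
finger_force: 0.0
time: 20.6
ee_pos: [0.5197, -0.0604, 0.271]
orientation: [180.0, -0.0, 180.0]
ft_force: [-0.3, 1.7, 0.1]
finger_gap: 0.0851
finger_force: 0.0
tcp [ 0.5197 -0.0604  0.271 ] yaw 179.95 t 20.6
z 0.0399 n 1947 encl [ 0.5184 -0.0596  0.027 ] lsq [ 0.5183 -0.0597] 0.0266
z 0.0158 n 1679 encl [0.6551 0.0235 0.0333] lsq [0.6549 0.0233] 0.0327
z 0.0493 n 21 encl [0.6546 0.0235 0.0029] lsq [0.6544 0.0235] 0.0027
```

```bash
python3 -m crank '[[[0,0,0,0.0015,0.001,0.04,0.085],[0,0,0,0.0015,0.001,0.08,0.085],[0,0,0,0.0015,0.001,0.12,0.085],[0,0,0,0.0015,0.001,0.155,0.085],[0,0,0,0.0015,0.001,0.175,0.085]]]'
python3 -m crank '[[[0,0,0,0,0,0.01,0.085],[0,0,0,0,0,0.0175,0.085],[0,0,0,0,0,0.0175,0.085],[0,0,0,0,0,0.0175,0.085],[0,0,0,0,0,0.0175,0.085]]]'
python3 -m crank '[[[0,0,0,0,0,0,0.045],[0,0,0,0,0,0,0.045],[0,0,0,0,0,0,0.045],[0,0,0,0,0,0,0.045],[0,0,0,0,0,0,0.045]]]' 30
python3 -m crank '[[[0,0,0,0,0,0,0.045],[0,0,0,0,0,0,0.045],[0,0,0,0,0,0,0.045]]]' 30
```

```text
time: 21.07
ee_pos: [0.5168, -0.0566, 0.0927]
orientation: [179.9, -0.3, -179.8]
ft_force: [-0.0, -0.1, 0.4]
finger_gap: 0.0848
finger_force: 0.0
time: 21.48
ee_pos: [0.5193, -0.0595, 0.08]
orientation: [-180.0, 0.1, -180.0]
ft_force: [-0.5, -0.6, 0.4]
finger_gap: 0.0849
finger_force: 0.0
time: 21.9
ee_pos: [0.5188, -0.0598, 0.0798]
orientation: [-180.0, 0.1, -180.0]
ft_force: [-0.7, -0.6, 6.5]
finger_gap: 0.0527
finger_force: 30.8
time: 22.15
ee_pos: [0.5188, -0.0598, 0.0798]
orientation: [-180.0, 0.1, -180.0]
ft_force: [-1.0, 0.4, 7.5]
finger_gap: 0.0526
finger_force: 30.9
```

```bash
python3 -m crank '[[[0,0,0,0,0,-0.04,0.045],[0,0,0,0,0,-0.08,0.045],[0,0,0,0,0,-0.11,0.045],[0,0,0,0,0,-0.13,0.045],[0,0,0,0,0,-0.13,0.045]]]'
python3 -m crank '[[[0,0,0,-0.136,0.083,0,0.045],[0,0,0,-0.136,0.083,0,0.045],[0,0,0,-0.136,0.083,0,0.045],[0,0,0,-0.136,0.083,0,0.045],[0,0,0,-0.136,0.083,0,0.045]]]'
python3 -m crank '[[[0,0,0,0,0,0.03,0.045],[0,0,0,0,0,0.05,0.045],[0,0,0,0,0,0.05,0.045],[0,0,0,0,0,0.05,0.045],[0,0,0,0,0,0.05,0.045]]]'
python3 - <<'E'
from h import *
im,d,cm,W,P=wrist("w11")
disc(P,im,(.655,.0235),.08,.014,.019)
t=sense()["ee_pos"]; z=t[2]-.0398
m=(np.abs(P[...,2]-z)<.003)&(im.min(-1)>130)
P[~m]=-1
disc(P,im,t[:2],.03,z-.004,z+.004)
E
```

```text
time: 22.57
ee_pos: [0.5205, -0.0601, 0.2131]
orientation: [-180.0, 0.5, 180.0]
ft_force: [0.9, -0.4, -0.2]
finger_gap: 0.0524
finger_force: 32.5
time: 22.98
ee_pos: [0.6594, 0.0299, 0.2078]
orientation: [179.7, 0.4, -179.6]
ft_force: [1.6, 0.9, -0.2]
finger_gap: 0.0529
finger_force: 32.4
time: 23.4
ee_pos: [0.6545, 0.023, 0.1592]
orientation: [-180.0, 0.0, 180.0]
ft_force: [0.6, -0.5, -1.0]
finger_gap: 0.0528
finger_force: 32.4
tcp [0.6545 0.023  0.1592] yaw 179.98 t 23.4
z 0.0158 n 3005 encl [0.6553 0.0236 0.033 ] lsq [0.6552 0.0236] 0.0326
z 0.1192 n 8493 encl [0.6544 0.0238 0.0273] lsq [0.6542 0.0234] 0.0265
```

View pics/w11.png

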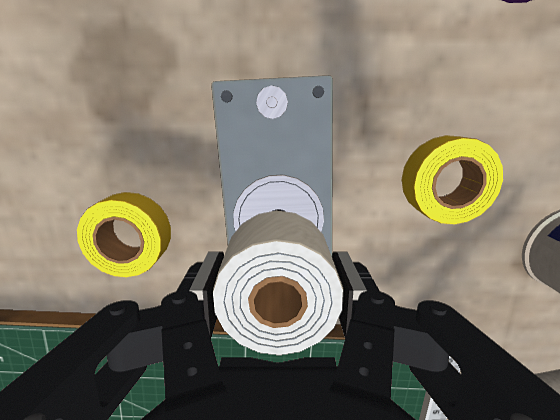

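Roll_20 is held at (277,301), about 1 mm short of the hub axis in x. I'll correct that and lower.

```bash
python3 -m crank '[[[0,0,0,-0.0008,0,0.02,0.045],[0,0,0,-0.0008,0,0.035,0.045],[0,0,0,-0.0008,0,0.045,0.045],[0,0,0,-0.0008,0,0.053,0.045],[0,0,0,-0.0008,0,0.053,0.045]]]'
python3 -m crank '[[[0,0,0,0,0,0.003,0.045],[0,0,0,0,0,0.006,0.045],[0,0,0,0,0,0.008,0.045],[0,0,0,0,0,0.008,0.045],[0,0,0,0,0,0.008,0.045]]]'
```

```text
time: 23.87
ee_pos: [0.6546, 0.0232, 0.1048]
orientation: [-180.0, -0.1, 180.0]
ft_force: [-0.9, -0.5, -1.0]
finger_gap: 0.0527
finger_force: 32.4
time: 24.28
ee_pos: [0.6552, 0.0233, 0.0979]
orientation: [180.0, 0.0, -180.0]
ft_force: [-0.0, -0.4, -0.4]
finger_gap: 0.0525
finger_force: 32.4
```

```bash
python3 -m crank '[[[0,0,0,0,0,0.0015,0.045],[0,0,0,0,0,0.002,0.045],[0,0,0,0,0,0.002,0.045]]]'
python3 -m crank '[[[0,0,0,0,0,0,0.085],[0,0,0,0,0,0,0.085],[0,0,0,0,0,0,0.085],[0,0,0,0,0,0,0.085],[0,0,0,0,0,0,0.085]]]'
python3 -m crank '[[[0,0,0,0,0,-0.03,0.085],[0,0,0,0,0,-0.07,0.085],[0,0,0,0,0,-0.11,0.085],[0,0,0,0,0,-0.15,0.085],[0,0,0,0,0,-0.18,0.085]]]'
python3 -m crank '[[[0,0,0,0,0,0,0.085],[0,0,0,0,0,0,0.085],[0,0,0,0,0,0,0.085],[0,0,0,0,0,0,0.085],[0,0,0,0,0,0,0.085]]]'
python3 - <<'E'
from h import *
im,d,cm,W,P=wrist("w12")
disc(P,im,(.655,.0235),.05,.05,.06)
disc(P,im,(.655,.0235),.08,.014,.019)
im,d=grab_frame("scene"); cv2.imwrite("pics/s12.png",im)
E
```

```text
time: 24.53
ee_pos: [0.6552, 0.0233, 0.0959]
orientation: [180.0, 0.0, -180.0]
ft_force: [0.1, -0.2, -0.2]
finger_gap: 0.0528
finger_force: 32.6
time: 24.95
ee_pos: [0.6551, 0.0233, 0.0957]
orientation: [180.0, -0.0, -180.0]
ft_force: [0.7, 0.6, -0.7]
finger_gap: 0.0853
finger_force: 0.0
time: 25.37
ee_pos: [0.6558, 0.0232, 0.2794]
orientation: [180.0, 0.2, 180.0]
ft_force: [0.8, -0.5, 0.1]
finger_gap: 0.0853
finger_force: 0.0
time: 25.78
ee_pos: [0.6543, 0.0233, 0.2739]
orientation: [-180.0, -0.2, -180.0]
ft_force: [0.3, -0.1, -0.5]
finger_gap: 0.0851
finger_force: 0.0
tcp [0.6543 0.0233 0.2739] yaw -180.0 t 25.7833
z 0.0558 n 2136 encl [0.6547 0.0233 0.027 ] lsq [0.6546 0.0234] 0.0266
z 0.0159 n 520 encl [0.6551 0.0236 0.0328] lsq [0.6552 0.0236] 0.0326
```

View pics/s12.png

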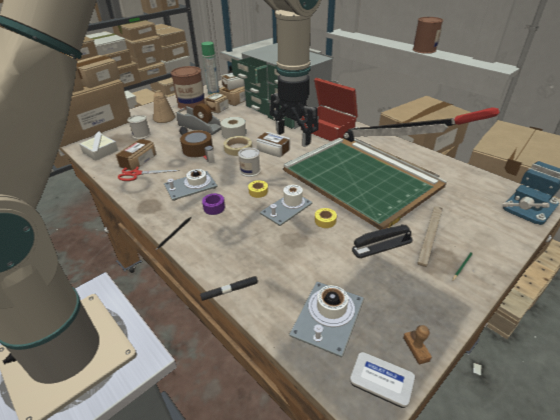

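All three rolls sit flat on their own unwinders: roll_20 at (292,194), roll_32 at (196,177) and roll_44 at (332,300). The stapler and tin haven't moved, and the gripper is clear of everything. Handing in.

```bash
python3 -c "
from workcell import *
print(job_done())"
```

```text
the job is handed in; nothing more can be done
None
```

I moved each roll onto the unwinder that fits it and handed the job in at about 26 s; by the last measurements all three lie flat on their turntables within about 1 mm of the hub axis, though the hand-in returned no verdict.

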